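# Pack up two rests to one height and lay a strip across them to dry

## Robot

A 6-joint arm with a two-finger parallel gripper is mounted at the origin on a cart in front of the work surface, level with it; the furniture and walls round the work are solid. World frame = base frame: x ahead of the robot, y to its left, z up, the work surface at z = 0. Lengths are in mm, angles in rad, forces in N, time in s.
With the tool pointing down it reaches from about 350 to 975 mm from the base axis. Payload 7.1 kg.
Tool frame: the origin (TCP) lies midway between the tips of the shut fingers; the grasp point (between the pads) lies 19 mm behind it; z points along the fingers, x is the direction in which the jaws open and shut, and the axes are right-handed (so a half turn about z gives the same grasp; the last joint's range is limited). The gripper opens to 88 mm and grips with 3 to 60 N. Pads are 20 mm wide; open, the fingers measure 115 mm over their backs; the gripper's body (75 mm by 178 mm) begins 61 mm behind the grasp point.
Start: joints at [-1.295, 0.423, 1.63, -0, 1.089, -0.019], TCP at [181.611, -598.015, 222.675] pointing down, gripper open.
Joint ranges: [-3, 3], [-0.9, 2.11], [0.09, 2.58], [-1.31, 4.45], [0.11, 2.69], [-2.54, 2.54]. Speed limits (rad/s): [2.39, 2.39, 3.01, 3.14, 3.14, 3.14].

## Interface

Orientations are given as a rotation vector (axis times angle).
In Python, from workcell import telemetry, imaging, ticket gives the robot as it stands.
- The arm moves only by the tool jog_arm, never from a script. Its arguments are lists of equal length, an entry for each row: "travel": the shift along the world's x, y, z in units of 400 mm (1.0 is 400 mm), a list of three; "dr": the turn, a rotation vector about the world's x, y, z in units of 90 degrees (1.0 is 90 degrees), a list of three. In form: {"travel": [[tx, ty, tz], ...], "dr": [[wx, wy, wz], ...]}. A call has exactly 10 rows; each row is the pose to reach, as a shift and turn from the pose measured when the call began; what a row does not reach only later rows make up. A row lasts 1/10 s, in which the tool goes at most 50 mm and 8.59 degrees, less where a joint would pass 70% of its speed; a pose out of reach is approached as far as the arm can. A call with a number of a shift or a turn outside -1 to 1 is refused whole. A call with a gripper value outside its range is refused whole. "hand" is the opening, from -1 (shut) to 1 (fully open), set as the call begins (left out, the last holds). The fingers move at their own pace and stop on an object; the grip force is fixed at half the most. Time passes only in rows, so rows that repeat a pose let the fingers close, or fill a call up. It gives the time, the measured TCP pose, the force and the opening at its end, in the units of the state.
- telemetry.get_obs(): the state, without advancing time (a new reading comes with each control period).
- imaging.get_image(name): name is "scene" or "top" or "wrist"; returns a dict with "pixels" (384x512x3 uint8, red, green, blue), "range_z" (384x512 float32, mm along the optical axis (not along the pixel's ray), 0 where there is no reading), "fx", "fy", "cx", "cy" (pixels), "extrinsics" (4x4, takes a point from world to camera coordinates). Camera axes: x right, y down, z forward; pixel columns grow to the right and rows downward; lengths in mm; the calibration is good to about 2 mm. A picture is of the moment at which its call begins.
- ticket.close_job(): hands the job in, once; it reports no verdict.
The state is a dict: "t": time; "qpos": joint angles; "qvel": joint speeds; "joint_torque": joint torques, N m; "ee_pos": TCP position; "orientation": TCP orientation; "ft_force": force on the tool from outside, world axes, zero at the start; "moment": the same for the moment, N m; "width": finger opening in mm.
Only numpy, scipy, OpenCV 4.12 (cv2) and the standard library are available. Lean on these libraries where they do the work, as an engineer would, in place of code of your own. Each camera call takes 0.05 s, during which the arm holds its last target. There are 200 camera calls.

## Task

Build a level drying stand for the long strip, in this order: put the sanding block on the low plywood rest, then the wide red-brown off-cut on top of the sanding block, then the slim dark off-cut on the tall plywood rest, each centred and with its long side along the long side of what it stands on; last, lay the long strip on its narrow edge, as it stands now, across the middles of the two off-cuts, roughly centred so that both its ends overhang. Leave the small pale off-cut and the tape measure where they are.

Things in the scene. Friction and masses are not known exactly. Their poses are not given: they have to be found in the camera images.
- low_rest: low rest: a flat plywood plate, 120 mm (its x) by 80 mm (its y), 12 mm high, fixed to the bench; it lies on the left or the right, about 0.6 m ahead. Origin at the centre of its underside, on the bench
- tall_rest: tall rest: a small stand with a plywood top 120 mm (its x) by 60 mm (its y), 42 mm above the bench, on two dark cross battens 24 mm high and 100 mm long (along its y) whose ends stick out on both sides of the top; fixed to the bench, beside the low rest (centres 0.21 to 0.32 m apart). Origin at the centre of its underside, on the bench
- sanding_block: sanding block: the biggest of the loose blocks, pale with a dark underside, 66 mm (its x) by 115 mm (its y), 30 mm high, 0.13 kg. Origin at the centre of its underside
- red_offcut: wide red-brown hardwood off-cut, 45 mm (its x) by 70 mm (its y), 19 mm high, about 0.04 kg. Origin at the centre of its underside
- dark_offcut: slim dark brown hardwood off-cut, 28 mm (its x) by 90 mm (its y), 19 mm high, about 0.03 kg. Origin at the centre of its underside
- strip: long red-brown strip standing on its narrow edge, 26 mm thick (its x), 400 mm long (its y), 50 mm high, about 0.33 kg; it stands in front of the rests, lengthwise from left to right. Origin at the centre of its underside; with every piece in place its underside is 61 mm above the bench at both ends
- pale_offcut: bystander: small pale off-cut, 38 mm (its x) by 55 mm (its y), 22 mm high; not wanted in the stand. Origin at the centre of its underside
- tape_measure: bystander: black and green tape measure standing upright behind the rests, 39 mm by 91 mm, 66 mm high. Origin at the centre of its underside
Things that resemble listed ones, but are neither listed nor needed, are in the scene too. What is shaped like the sanding_block but turquoise is not meant.

How it is judged:
By the outcome, as a careful person would: the job done as asked, in the order asked, and still so for the second after the job is handed in, with the robot touching nothing.
It also fails if it takes over 104 s, if anything falls off the work surface, if the arm or the gripper's body presses on something with over 40 N, if the wrist force passes 120 N, or if a joint passes its speed limit or range.

## Working session

There is one attempt and no reset: what is moved stays moved. The work goes in short steps, Python scripts to look and compute and a tool call to move; the robot and the scene stay as the last step left them, time stands still between calls to the robot, and variables do not carry over. Pictures are saved under pics/ and viewed, about 12 in all and at most 16, crops included, and the job is handed in when it is done.

Besides the shell and the picture viewer there is one more tool, called by a JSON object that holds its "op" and its "data". jog_arm: Moves the arm, as the interface text tells. Its arguments: {"type":"object","properties":{"travel":{"type":"array"},"dr":{"type":"array"},"hand":{"type":"number"}},"required":["travel","dr"]}

```bash
ls; mkdir -p pics
cat > h.py <<'E'
import numpy as np, cv2
from workcell import telemetry, imaging, ticket
def snap(n,fn=None):
    d=imaging.get_image(n)
    if fn: cv2.imwrite('pics/'+fn,cv2.cvtColor(d['pixels'],cv2.COLOR_RGB2BGR))
    np.savez('/tmp/'+n+'.npz',**d)
    return d
def pts(d):
    z=d['range_z'].astype(float);v,u=np.indices(z.shape)
    P=np.stack([(u-d['cx'])/d['fx']*z,(v-d['cy'])/d['fy']*z,z],-1)
    T=np.linalg.inv(d['extrinsics']);W=P@T[:3,:3].T+T[:3,3]
    W[z==0]=np.nan
    return W
def rect(W,mask):
    p=W[mask]; p=p[np.isfinite(p).all(1)]
    r=cv2.minAreaRect(p[:,:2].astype(np.float32)); return r,np.median(p[:,2])
E
python3 - <<'E'
from h import *
a=snap('top','top1.png');b=snap('scene','scene1.png')
for d in (a,b): print(np.linalg.inv(d['extrinsics'])[:3].round(2),d['fx'],d['cx'],d['cy'])
o=telemetry.get_obs();print(o)
cv2.imwrite('pics/c1.png',cv2.cvtColor(np.vstack([a['pixels'],b['pixels']])[:, :],cv2.COLOR_RGB2BGR))
E
```

```text
pics
[[-2.60000e-01 -8.80000e-01  3.90000e-01  6.79900e+01]
 [-9.70000e-01  2.40000e-01 -1.10000e-01  8.63600e+01]
 [ 0.00000e+00 -4.10000e-01 -9.10000e-01  1.29861e+03]] 415.1941075390106 247.92313711654134 190.3681462895634
[[ 8.6000e-01 -3.5000e-01  3.7000e-01  1.2954e+02]
 [-5.1000e-01 -6.0000e-01  6.2000e-01 -9.0856e+02]
 [ 0.0000e+00 -7.2000e-01 -6.9000e-01  9.7014e+02]] 469.76417652011565 246.91415471929798 195.31495730110106
{'t': 0.1, 'qpos': array([-1.29496076e+00,  4.23784544e-01,  1.63059282e+00, -1.83018771e-05,
        1.08863118e+00, -1.90157230e-02]), 'qvel': array([-0.00055744, -0.00262872, -0.0024523 ,  0.00260424, -0.00127563,
       -0.00060029]), 'joint_torque': array([ 7.02401439e-05, -5.45614350e+01, -2.74323142e+01,  6.45274390e-02,
        1.87859614e-02, -3.52837606e-05]), 'ee_pos': array([ 181.49615285, -597.53862331,  221.97503562]), 'orientation': array([-2.52298002e+00,  1.87051361e+00,  1.77616237e-03]), 'ft_force': array([ 0.00485544, -0.61473858,  0.83011311]), 'moment': array([-0.00462017,  0.02747473, -0.02878168]), 'width': 87.71241976255843}
```

View pics/top1.png

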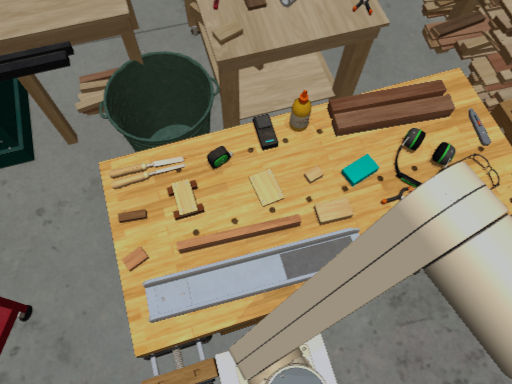

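View pics/scene1.png

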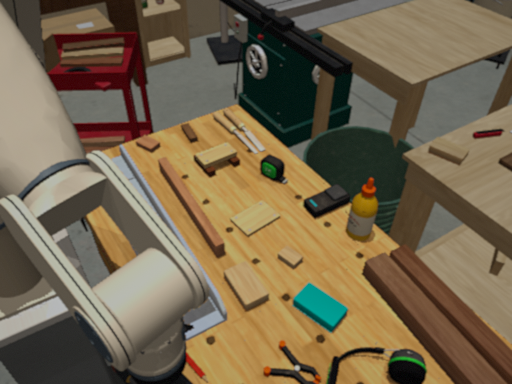

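Top view: tall rest (186,199), low rest (266,188), sanding block (333,211), pale off-cut (314,174), dark off-cut (132,215), red off-cut (136,259), strip (240,234) and tape (219,157). I'll measure them next, selecting pixels by top height.

```bash
cat >> h.py <<'E'
S=dict(tall=(186,199,42),low=(266,188,12),block=(333,211,30),red=(136,259,19),dark=(132,215,19),strip=(240,234,50),pale=(314,174,22),tape=(219,157,66))
def meas(W,u,v,h,tol=4,pad=130):
    m=(np.abs(W[...,2]-h)<tol); m=m.astype(np.uint8)
    n,l=cv2.connectedComponents(m,connectivity=4)
    w=l[v-3:v+4,u-3:u+4]; w=w[w>0]
    if w.size==0: return None
    k=np.bincount(w).argmax(); (c,s,a),z=rect(W,l==k)
    if s[0]<s[1]: a+=90
    a=(a+90)%180-90
    return np.round(c,1),np.round(sorted(s),1),round(a,1),round(float(z),1),(l==k).sum()
E
python3 - <<'E'
from h import *
d=dict(np.load('/tmp/top.npz'));W=pts(d)
for k,(u,v,h) in S.items(): print(k,meas(W,u,v,h))
P=d['extrinsics']
d2=dict(np.load('/tmp/scene.npz'));W2=pts(d2)
for k,(u,v,h) in S.items():
    w=np.append(W[v,u],1); c=d2['extrinsics']@w; u2=int(d2['fx']*c[0]/c[2]+d2['cx']);v2=int(d2['fy']*c[1]/c[2]+d2['cy'])
    print(k,W[v,u].round(),(u2,v2),meas(W2,u2,v2,h) if 3<v2<380 and 3<u2<508 else None)
E
```

```text
tall (array([643.6, 145.9]), array([ 60. , 121.5]), 3.2, 42.1, np.int64(537))
low (array([ 619.8, -129.5]), array([ 79.5, 121.3]), 7.8, 12.0, np.int64(648))
block (array([ 475.9, -318.5]), array([ 67.1, 114.9]), 89.1, 29.8, np.int64(561))
red (array([487.7, 339.3]), array([47.6, 69.2]), -66.8, 19.0, np.int64(264))
dark (array([632.8, 325.7]), array([31.1, 88.5]), 84.9, 19.3, np.int64(192))
strip (array([477.3,   0.9]), array([ 28.1, 399.5]), 88.6, 50.2, np.int64(889))
pale (array([ 622.9, -299.9]), array([38.7, 56.4]), -75.4, 22.1, np.int64(132))
tape (array([762.6,   5.3]), array([35.3, 60.3]), -68.2, 65.7, np.int64(138))
tall [632. 140.  43.] (212, 153) (array([643.3, 137.8]), array([ 63.5, 120.8]), 1.0, 40.3, np.int64(378))
low [ 617. -131.    6.] (252, 216) (array([ 619.3, -136.2]), array([ 82.3, 121.8]), 8.9, 10.4, np.int64(755))
block [ 473. -318.   23.] (242, 281) (array([ 476.2, -325.4]), array([ 65.9, 116.5]), 88.9, 28.6, np.int64(939))
red [483. 334.  17.] (145, 141) (array([488.1, 332.5]), array([47.6, 72.5]), -65.2, 17.1, np.int64(139))
dark [630. 323.  23.] (186, 128) (array([633.4, 318.1]), array([26.7, 91. ]), 85.8, 17.3, np.int64(101))
strip [468.  -1.  48.] (183, 197) (array([476.8,  -5.7]), array([ 27.6, 401.2]), 88.5, 48.2, np.int64(796))
pale [ 619. -302.   21.] (287, 253) (array([ 621.7, -306. ]), array([39. , 55.5]), -74.3, 20.6, np.int64(218))
tape [748.   0.  58.] (267, 161) (array([761.8,  -5.9]), array([34.9, 56.5]), -75.5, 64.1, np.int64(92))
```

{"op": "jog_arm", "data": {"travel": [[0.07, 0.07, 0], [0.15, 0.14, 0], [0.23, 0.21, 0], [0.31, 0.28, 0], [0.39, 0.36, 0], [0.47, 0.43, 0], [0.55, 0.51, 0], [0.63, 0.58, 0], [0.7, 0.65, 0], [0.736, 0.69, 0]], "dr": [[0, 0, 0.08], [0, 0, 0.16], [0, 0, 0.24], [0, 0, 0.32], [0, 0, 0.4], [0, 0, 0.48], [0, 0, 0.56], [0, 0, 0.64], [0, 0, 0.72], [0, 0, 0.8]], "hand": 1}}

```text
t: 1.1
ee_pos: [477.6, -319.3, 221.7]
orientation: [-3.141, 0.019, 0.002]
ft_force: [-0.9, 0.3, 0.1]
width: 87.9
```

```bash
cat >> h.py <<'E'
from scipy.spatial.transform import Rotation as Ro
def pose():
    o=telemetry.get_obs();R=Ro.from_rotvec(o['orientation']).as_matrix()
    print('t',round(o['t'],2),'tcp',o['ee_pos'].round(1),'jaw',np.degrees(np.arctan2(R[1,0],R[0,0])).round(2),'z',R[:,2].round(3),'F',o['ft_force'].round(1),'w',round(o['width'],1),'q',o['qpos'].round(2))
    return o
E
python3 - <<'E'
from h import *
pose();d=snap('wrist','w1.png');print(np.linalg.inv(d['extrinsics']).round(2),d['fx'])
W=pts(d);print(W[192,::64].round(),W[::64,256].round())
E
```

```text
t 1.1 tcp [ 477.6 -319.3  221.7] jaw -0.7 z [-0.001  0.001 -1.   ] F [-0.9  0.3  0.1] w 87.9 q [-0.61  0.35  1.74 -0.    1.05 -0.6 ]
[[ 1.0000e+00 -1.0000e-02 -0.0000e+00  4.7831e+02]
 [-1.0000e-02 -9.6000e-01 -3.0000e-01 -2.3771e+02]
 [-0.0000e+00  3.0000e-01 -9.6000e-01  3.8295e+02]
 [ 0.0000e+00  0.0000e+00  0.0000e+00  1.0000e+00]] 337.8899268660796
[[-522. -620. -885.]
 [ 289. -335.   63.]
 [ 333. -351.   11.]
 [ 404. -356.   -0.]
 [ 480. -347.   30.]
 [ 556. -358.   -0.]
 [ 633. -359.   -1.]
 [ 708. -359.    0.]] [[ 482. -164.   49.]
 [ 482. -214.   -2.]
 [ 481. -278.   31.]
 [ 480. -347.   30.]
 [ 480. -442.   -2.]
 [ 478. -291.  314.]]
```

View pics/w1.png

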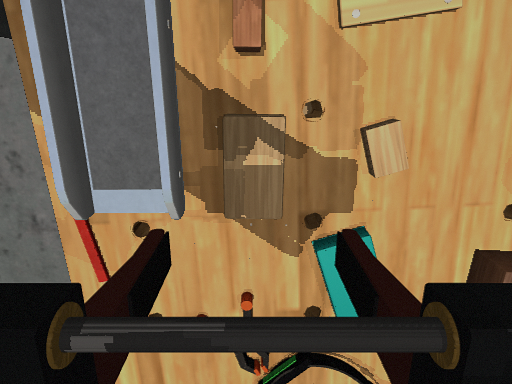

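Wrist view: the block is centred at (254,167) and shaded by the arm. The strip end is at (249,25), the low rest's corner is at upper right, and the pale off-cut is at (385,148).

Run:
```python
from h import *
d=dict(np.load('/tmp/wrist.npz'));W=pts(d)
print(meas(W,254,167,30),meas(W,385,148,22))
```

```text
(array([ 477.4, -322.2]), array([ 65.6, 113.9]), 88.9, 29.3, np.int64(6205)) (array([ 622.4, -303.9]), array([38.9, 55.9]), -73.6, 21.1, np.int64(1797))
```

{"op": "jog_arm", "data": {"travel": [[0, -0.007, -0.08], [0, -0.007, -0.16], [0, -0.007, -0.24], [0, -0.007, -0.32], [0, -0.007, -0.4], [0, -0.007, -0.46], [0, -0.007, -0.5], [0, -0.007, -0.525], [0, -0.007, -0.535], [0, -0.007, -0.535]], "dr": [[0, 0, 0], [0, 0, 0], [0, 0, 0], [0, 0, 0], [0, 0, 0], [0, 0, 0], [0, 0, 0], [0, 0, 0], [0, 0, -0.004], [0, 0, -0.004]]}}

```text
t: 2.15
ee_pos: [478.8, -321.0, 7.8]
orientation: [-3.14, 0.019, 0.001]
ft_force: [0.5, 0.2, -0.4]
width: 87.6
```

{"op": "jog_arm", "data": {"travel": [[0, 0, 0], [0, 0, 0], [0, 0, 0], [0, 0, 0], [0, 0, 0], [0, 0, 0], [0, 0, 0], [0, 0, 0], [0, 0, 0], [0, 0, 0]], "dr": [[0, 0, 0], [0, 0, 0], [0, 0, 0], [0, 0, 0], [0, 0, 0], [0, 0, 0], [0, 0, 0], [0, 0, 0], [0, 0, 0], [0, 0, 0]], "hand": -1}}

```text
t: 3.15
ee_pos: [479.2, -321.2, 8.6]
orientation: [-3.141, 0.019, -0.0]
ft_force: [-0.2, -0.7, 6.7]
width: 66.2
```

{"op": "jog_arm", "data": {"travel": [[0, 0, 0.03], [0, 0, 0.09], [0, 0, 0.16], [0.03, 0.02, 0.24], [0.09, 0.05, 0.32], [0.16, 0.08, 0.4], [0.22, 0.11, 0.47], [0.28, 0.14, 0.53], [0.33, 0.155, 0.55], [0.34, 0.155, 0.55]], "dr": [[0, 0, 0], [0, 0, 0], [0, 0, 0], [0, 0, 0], [0, 0, 0], [0, 0, 0], [0, 0, 0], [0, 0, 0], [0, 0, 0], [0, 0, 0]]}}

```text
t: 4.15
ee_pos: [617.6, -258.5, 231.1]
orientation: [3.141, -0.016, 0.007]
ft_force: [1.0, -0.7, -0.6]
width: 66.5
```

Run:
```python
from h import *
pose();d=snap('wrist','w2.png');W=pts(d)
T=d['extrinsics'];c=T@[620,-133,12,1];u,v=int(d['fx']*c[0]/c[2]+d['cx']),int(d['fy']*c[1]/c[2]+d['cy']);print(u,v,W[v,u])
print(meas(W,u,v,12,3.5))
```

```text
t 4.15 tcp [ 617.6 -258.5  231.1] jaw -0.58 z [ 0.004 -0.001 -1.   ] F [ 1.  -0.7 -0.6] w 66.5 q [-0.41  0.48  1.52  0.    1.14 -0.41]
253 42 [ 619.74701358 -132.68575314   11.95692183]
(array([ 621. , -133.3]), array([ 80., 120.]), 7.8, 11.2, np.int64(9273))
```

View pics/w2.png

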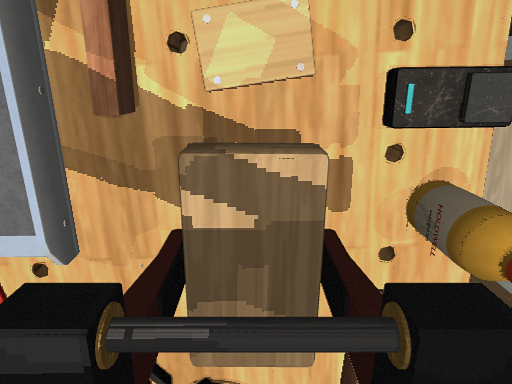

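Low rest measured at (621,-133.3), 7.8°, with the block held firmly. Next I move over the rest while turning.

{"op": "jog_arm", "data": {"travel": [[0, 0.03, 0], [0, 0.07, -0.02], [0.002, 0.11, -0.05], [0.004, 0.15, -0.1], [0.006, 0.19, -0.16], [0.008, 0.23, -0.22], [0.01, 0.26, -0.28], [0.011, 0.29, -0.34], [0.011, 0.31, -0.4], [0.011, 0.313, -0.43]], "dr": [[0, 0, -0.09], [0, 0, -0.18], [0, 0, -0.27], [0, 0, -0.36], [0, 0, -0.45], [0, 0, -0.54], [0, 0, -0.63], [0, 0, -0.72], [0, 0, -0.815], [0, 0, -0.907]]}}

```text
t: 5.2
ee_pos: [617.0, -132.9, 54.1]
orientation: [2.358, -2.07, -0.007]
ft_force: [-0.8, -0.1, -1.7]
width: 66.2
```

```bash
python3 -c "
from h import *
pose()"
```

```text
t 5.2 tcp [ 617.  -132.9   54.1] jaw -82.57 z [-0.006 -0.    -1.   ] F [-0.8 -0.1 -1.7] w 66.2 q [-0.23  0.65  1.7  -0.    0.8   1.21]
```

{"op": "jog_arm", "data": {"travel": [[0.0125, 0, 0], [0.0125, 0, -0.01], [0.0125, 0, -0.025], [0.0125, 0, -0.04], [0.0125, 0, -0.055], [0.0125, 0, -0.065], [0.0125, 0, -0.072], [0.0125, 0, -0.076], [0.0125, 0, -0.08], [0.0125, 0, -0.081]], "dr": [[0, -0.004, 0.004], [0, -0.004, 0.004], [0, -0.004, 0.004], [0, -0.004, 0.004], [0, -0.004, 0.004], [0, -0.004, 0.004], [0, -0.004, 0.004], [0, -0.004, 0.004], [0, -0.004, 0.004], [0, -0.004, 0.004]]}}

```text
t: 6.2
ee_pos: [622.1, -132.8, 21.7]
orientation: [2.367, -2.065, 0.001]
ft_force: [0.8, -1.1, -1.3]
width: 66.3
```

```bash
python3 -c "
from h import *
pose()"
```

```text
t 6.2 tcp [ 622.1 -132.8   21.7] jaw -82.2 z [ 0. -0. -1.] F [ 0.8 -1.1 -1.3] w 66.3 q [-0.23  0.71  1.69 -0.    0.74  1.21]
```

{"op": "jog_arm", "data": {"travel": [[0, 0, -0.002], [0, 0, -0.003], [0, 0, -0.004], [0, 0, -0.004], [0, 0, -0.004], [0, 0, -0.004], [0, 0, -0.004], [0, 0, -0.004], [0, 0, -0.004], [0, 0, -0.004]], "dr": [[0, 0, 0], [0, 0, 0], [0, 0, 0], [0, 0, 0], [0, 0, 0], [0, 0, 0], [0, 0, 0], [0, 0, 0], [0, 0, 0], [0, 0, 0]]}}

```text
t: 7.2
ee_pos: [622.2, -132.9, 20.6]
orientation: [-2.367, 2.065, -0.001]
ft_force: [-2.8, 0.2, 6.6]
width: 66.3
```

{"op": "jog_arm", "data": {"travel": [[0, 0, 0], [0, 0, 0], [0, 0, 0], [0, 0, 0], [0, 0, 0], [0, 0, 0.03], [0, 0, 0.08], [0, 0, 0.15], [0, 0, 0.24], [0, 0, 0.34]], "dr": [[0, 0, 0], [0, 0, 0], [0, 0, 0], [0, 0, 0], [0, 0, 0], [0, 0, 0], [0, 0, 0], [0, 0, 0], [0, 0, 0], [0, 0, 0]], "hand": 1}}

```text
t: 8.2
ee_pos: [621.5, -132.7, 158.0]
orientation: [2.367, -2.065, -0.001]
ft_force: [-0.1, 0.1, 0.2]
width: 87.5
```

Run:
```python
from h import *
pose();d=snap('wrist','w3.png');W=pts(d)
T=d['extrinsics'];c=T@[621,-133,42,1];u,v=int(d['fx']*c[0]/c[2]+d['cx']),int(d['fy']*c[1]/c[2]+d['cy']);print(u,v,W[v,u])
print(meas(W,u,v,42,3.5))
```

```text
t 8.2 tcp [ 621.5 -132.7  158. ] jaw -82.2 z [-0.001 -0.    -1.   ] F [-0.1  0.1  0.2] w 87.5 q [-0.23  0.51  1.65 -0.    0.98  1.21]
253 186 [ 621.47240785 -132.88774381   41.24217671]
(array([ 620.6, -132.7]), array([ 65.4, 113.9]), 7.5, 41.3, np.int64(9515))
```

Block placed within 1 mm. Next is the red off-cut.

{"op": "jog_arm", "data": {"travel": [[-0.01, 0.05, 0.05], [-0.03, 0.13, 0.1], [-0.05, 0.22, 0.14], [-0.07, 0.31, 0.155], [-0.1, 0.4, 0.155], [-0.12, 0.49, 0.155], [-0.14, 0.58, 0.155], [-0.16, 0.67, 0.155], [-0.18, 0.76, 0.155], [-0.2, 0.84, 0.155]], "dr": [[0, 0, 0.05], [0, 0, 0.13], [0, 0, 0.21], [0, 0, 0.29], [0, 0, 0.37], [0, 0, 0.45], [0, 0, 0.53], [0, 0, 0.61], [0, 0, 0.69], [0, 0, 0.78]]}}

```text
t: 9.25
ee_pos: [545.2, 204.1, 228.5]
orientation: [-3.116, 0.318, -0.009]
ft_force: [1.1, 0.5, 0.1]
width: 88.1
```

{"op": "jog_arm", "data": {"travel": [[-0.02, 0.07, 0], [-0.05, 0.14, 0], [-0.08, 0.21, 0], [-0.11, 0.27, 0], [-0.13, 0.32, 0], [-0.134, 0.33, 0], [-0.134, 0.33, 0], [-0.134, 0.33, 0], [-0.134, 0.33, 0], [-0.134, 0.33, 0]], "dr": [[0, 0, 0.08], [0, 0, 0.16], [0, 0, 0.24], [0, 0, 0.32], [0, 0, 0.4], [0, 0, 0.4], [0, 0, 0.4], [0, 0, 0.4], [0, 0, 0.4], [0, 0, 0.4]]}}

```text
t: 10.25
ee_pos: [492.0, 335.2, 228.5]
orientation: [-3.061, -0.657, -0.004]
ft_force: [0.5, 0.6, 0.7]
width: 87.3
```

```bash
cat >> h.py <<'E'
def look(x,y,z,tol=4,fn=None):
    o=pose();d=snap('wrist',fn);W=pts(d)
    c=d['extrinsics']@[x,y,z,1];u,v=int(d['fx']*c[0]/c[2]+d['cx']),int(d['fy']*c[1]/c[2]+d['cy']);print(u,v,W[v,u])
    r=meas(W,u,v,z,tol);print(r);return o,r,W
E
python3 - <<'E'
from h import *
look(488,336,19)
E
```

```text
t 10.25 tcp [492.  335.2 228.5] jaw 24.21 z [ 0.     0.011 -1.   ] F [0.5 0.6 0.7] w 87.3 q [0.57 0.37 1.7  0.01 1.07 0.15]
249 163 [487.90190157 335.91132779  17.9824316 ]
(array([488.3, 336.6]), array([44.7, 70.4]), -66.1, 18.1, np.int64(2469))
```

{"op": "jog_arm", "data": {"travel": [[-0.009, 0.0035, -0.08], [-0.009, 0.0035, -0.17], [-0.009, 0.0035, -0.26], [-0.009, 0.0035, -0.35], [-0.009, 0.0035, -0.43], [-0.009, 0.0035, -0.49], [-0.009, 0.0035, -0.53], [-0.009, 0.0035, -0.55], [-0.009, 0.0035, -0.557], [-0.009, 0.0035, -0.557]], "dr": [[-0.007, 0, -0.003], [-0.007, 0, -0.003], [-0.007, 0, -0.003], [-0.007, 0, -0.003], [-0.007, 0, -0.003], [-0.007, 0, -0.003], [-0.007, 0, -0.003], [-0.007, 0, -0.003], [-0.007, 0, -0.003], [-0.007, 0, -0.003]]}}

```text
t: 11.3
ee_pos: [488.9, 337.0, 6.2]
orientation: [-3.073, -0.652, -0.002]
ft_force: [-0.4, 0.3, -0.2]
width: 87.3
```

{"op": "jog_arm", "data": {"travel": [[0, 0, 0], [0, 0, 0], [0, 0, 0], [0, 0, 0], [0, 0, 0], [0, 0, 0], [0, 0, 0], [0, 0, 0], [0, 0, 0], [0, 0, 0]], "dr": [[0, 0, 0], [0, 0, 0], [0, 0, 0], [0, 0, 0], [0, 0, 0], [0, 0, 0], [0, 0, 0], [0, 0, 0], [0, 0, 0], [0, 0, 0]], "hand": -1}}

```text
t: 12.3
ee_pos: [488.8, 337.0, 6.3]
orientation: [-3.073, -0.652, -0.002]
ft_force: [-0.4, 0.7, 2.6]
width: 44.7
```

```bash
python3 -c "
from h import *
pose()"
```

```text
t 12.3 tcp [488.8 337.    6.3] jaw 23.95 z [ 0.001  0.001 -1.   ] F [-0.4  0.7  2.6] w 44.7 q [0.58 0.69 1.79 0.   0.66 0.17]
```

{"op": "jog_arm", "data": {"travel": [[0, 0, 0.03], [0, 0, 0.1], [0, -0.01, 0.19], [0.01, -0.06, 0.28], [0.03, -0.13, 0.35], [0.05, -0.22, 0.4], [0.08, -0.32, 0.42], [0.11, -0.43, 0.42], [0.14, -0.54, 0.42], [0.17, -0.65, 0.42]], "dr": [[0, 0, 0], [0, 0, 0], [0, 0, -0.05], [0, 0, -0.12], [0, 0, -0.2], [0, 0, -0.28], [0, 0, -0.36], [0, 0, -0.44], [0, 0, -0.52], [0, 0, -0.6]]}}

```text
t: 13.3
ee_pos: [557.1, 75.3, 175.3]
orientation: [-3.032, 0.822, -0.003]
ft_force: [0.4, 0.6, -0.4]
width: 44.8
```

```bash
python3 -c "
from h import *
pose()"
```

```text
t 13.3 tcp [557.1  75.3 175.3] jaw -30.33 z [ 0.002 -0.    -1.   ] F [ 0.4  0.6 -0.4] w 44.8 q [ 0.11  0.39  1.81 -0.    0.94  0.64]
```

{"op": "jog_arm", "data": {"travel": [[0.02, -0.09, 0], [0.05, -0.18, 0], [0.08, -0.27, -0.02], [0.11, -0.36, -0.05], [0.14, -0.43, -0.09], [0.155, -0.49, -0.14], [0.159, -0.52, -0.19], [0.159, -0.52, -0.22], [0.159, -0.52, -0.238], [0.159, -0.52, -0.238]], "dr": [[0, 0, -0.08], [0, 0, -0.16], [0, 0, -0.24], [0, 0, -0.32], [0, 0, -0.4], [0, 0, -0.48], [0, 0, -0.56], [0, 0, -0.58], [0, 0, -0.58], [0, 0, -0.58]]}}

```text
t: 14.3
ee_pos: [620.0, -132.5, 79.5]
orientation: [2.362, -2.07, 0.001]
ft_force: [-1.0, -0.2, 0.4]
width: 44.5
```

```bash
python3 -c "
from h import *
pose()"
```

```text
t 14.3 tcp [ 620.  -132.5   79.5] jaw -82.46 z [-0.001 -0.001 -1.   ] F [-1.  -0.2  0.4] w 44.5 q [-0.23  0.62  1.69 -0.    0.84  1.21]
```

{"op": "jog_arm", "data": {"travel": [[0.001, 0, -0.015], [0.001, 0, -0.03], [0.001, 0, -0.045], [0.001, 0, -0.058], [0.001, 0, -0.067], [0.001, 0, -0.073], [0.001, 0, -0.076], [0.001, 0, -0.078], [0.001, 0, -0.079], [0.001, 0, -0.079]], "dr": [[0, 0, 0], [0, 0, 0], [0, 0, 0], [0, 0, 0], [0, 0, 0], [0, 0, 0], [0, 0, 0], [0, 0, 0], [0, 0, 0], [0, 0, 0]]}}

```text
t: 15.3
ee_pos: [620.5, -132.5, 48.6]
orientation: [2.362, -2.07, 0.001]
ft_force: [-2.1, 0.6, 4.1]
width: 44.5
```

```bash
python3 -c "
from h import *
pose()"
```

```text
t 15.3 tcp [ 620.5 -132.5   48.6] jaw -82.46 z [-0.    -0.001 -1.   ] F [-2.1  0.6  4.1] w 44.5 q [-0.23  0.66  1.69 -0.    0.78  1.21]
```

Contact is about 4 N. I release and rise.

{"op": "jog_arm", "data": {"travel": [[0, 0, 0], [0, 0, 0], [0, 0, 0], [0, 0, 0], [0, 0, 0], [0, 0, 0.03], [0, 0, 0.08], [0, 0, 0.15], [0, 0, 0.24], [0, 0, 0.34]], "dr": [[0, 0, 0], [0, 0, 0], [0, 0, 0], [0, 0, 0], [0, 0, 0], [0, 0, 0], [0, 0, 0], [0, 0, 0], [0, 0, 0], [0, 0, 0]], "hand": 1}}

```text
t: 16.3
ee_pos: [619.8, -132.4, 186.0]
orientation: [2.361, -2.069, -0.0]
ft_force: [1.2, -0.5, 0.2]
width: 87.7
```

Run:
```python
from h import *
_,_,W=look(621,-133,61,fn='w4.png')
d=dict(np.load('/tmp/wrist.npz'));c=d['extrinsics']@[665,-130,42,1];print(meas(W,int(d['fx']*c[0]/c[2]+d['cx']),int(d['fy']*c[1]/c[2]+d['cy']),42))
```

```text
t 16.3 tcp [ 619.8 -132.4  186. ] jaw -82.46 z [-0.001 -0.001 -1.   ] F [ 1.2 -0.5  0.2] w 87.7 q [-0.23  0.48  1.64 -0.    1.03  1.21]
253 181 [ 621.81282946 -132.41398015   61.06529695]
(array([ 619.9, -132.3]), array([45. , 69.9]), 7.6, 60.4, np.int64(3880))
(array([ 620.2, -132.8]), array([ 65.7, 114.9]), 7.6, 41.2, np.int64(4181))
```

View pics/w4.png

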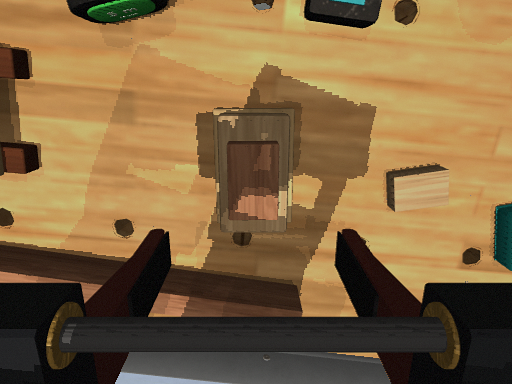

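Wrist view: the red off-cut (254,180) sits centred on the block. Next I look at the tall rest on the way to the dark off-cut.

{"op": "jog_arm", "data": {"travel": [[0, 0.03, 0.04], [0, 0.1, 0.08], [0.01, 0.18, 0.1], [0.02, 0.27, 0.1], [0.03, 0.36, 0.1], [0.04, 0.45, 0.1], [0.05, 0.54, 0.1], [0.05, 0.62, 0.1], [0.05, 0.67, 0.1], [0.05, 0.69, 0.1]], "dr": [[0, 0, 0.08], [0, 0, 0.17], [0, 0, 0.26], [0, 0, 0.35], [0, 0, 0.44], [0, 0, 0.53], [0, 0, 0.62], [0, 0, 0.71], [0, 0, 0.8], [0, 0, 0.866]]}}

```text
t: 17.35
ee_pos: [643.7, 145.1, 234.4]
orientation: [-3.131, 0.112, -0.009]
ft_force: [-0.4, -1.0, 0.7]
width: 87.6
```

Run:
```python
from h import *
look(643,142,42)
```

```text
t 17.35 tcp [643.7 145.1 234.4] jaw -4.09 z [ 0.006  0.009 -1.   ] F [-0.4 -1.   0.7] w 87.6 q [0.2  0.46 1.54 0.01 1.13 0.27]
251 171 [642.29532079 141.91598148  41.25821235]
(array([644.3, 142.8]), array([ 60.2, 120. ]), 2.7, 41.1, np.int64(5992))
```

{"op": "jog_arm", "data": {"travel": [[0, 0.05, 0], [-0.01, 0.13, -0.01], [-0.02, 0.22, -0.02], [-0.026, 0.31, -0.03], [-0.026, 0.39, -0.036], [-0.026, 0.43, -0.036], [-0.026, 0.442, -0.036], [-0.026, 0.442, -0.036], [-0.026, 0.442, -0.036], [-0.026, 0.442, -0.036]], "dr": [[0, 0, 0], [0, 0, 0], [0, 0, 0], [0, 0, 0], [0, 0, -0.006], [0, 0, -0.006], [0, 0, -0.006], [0, 0, -0.006], [0, 0, -0.006], [0, 0, -0.006]]}}

```text
t: 18.4
ee_pos: [633.6, 320.6, 220.2]
orientation: [-3.13, 0.123, -0.009]
ft_force: [0.4, 0.1, -0.5]
width: 88.2
```

Run:
```python
from h import *
look(633,322,19)
```

```text
t 18.4 tcp [633.6 320.6 220.2] jaw -4.49 z [ 0.006  0.009 -1.   ] F [ 0.4  0.1 -0.5] w 88.2 q [0.45 0.55 1.43 0.01 1.15 0.53]
251 165 [632.59060718 322.05290763  17.56989974]
(array([634.2, 323.5]), array([27.3, 89.8]), 84.9, 18.1, np.int64(2033))
```

{"op": "jog_arm", "data": {"travel": [[0, 0.006, -0.08], [0, 0.006, -0.16], [0, 0.006, -0.24], [0, 0.006, -0.32], [0, 0.006, -0.4], [0, 0.006, -0.46], [0, 0.006, -0.5], [0, 0.006, -0.525], [0, 0.006, -0.535], [0, 0.006, -0.535]], "dr": [[-0.006, 0.004, -0.006], [-0.006, 0.004, -0.006], [-0.006, 0.004, -0.006], [-0.006, 0.004, -0.006], [-0.006, 0.004, -0.006], [-0.006, 0.004, -0.006], [-0.006, 0.004, -0.006], [-0.006, 0.004, -0.006], [-0.006, 0.004, -0.006], [-0.006, 0.004, -0.006]]}}

```text
t: 19.45
ee_pos: [634.0, 323.2, 6.5]
orientation: [3.138, -0.138, 0.001]
ft_force: [0.1, 0.2, 0.5]
width: 87.7
```

{"op": "jog_arm", "data": {"travel": [[0, 0, 0], [0, 0, 0], [0, 0, 0], [0, 0, 0], [0, 0, 0], [0, 0, 0], [0, 0, 0], [0, 0, 0], [0, 0, 0], [0, 0, 0]], "dr": [[0, 0, 0], [0, 0, 0], [0, 0, 0], [0, 0, 0], [0, 0, 0], [0, 0, 0], [0, 0, 0], [0, 0, 0], [0, 0, 0], [0, 0, 0]], "hand": -1}}

```text
t: 20.45
ee_pos: [634.0, 323.2, 6.5]
orientation: [3.138, -0.138, 0.001]
ft_force: [-0.3, -0.5, -0.0]
width: 27.6
```

```bash
python3 -c "
from h import *
pose()"
```

```text
t 20.45 tcp [634.  323.2   6.5] jaw -5.04 z [ 0.001 -0.    -1.   ] F [-0.3 -0.5 -0. ] w 27.6 q [ 0.45  0.81  1.51 -0.    0.83  0.54]
```

{"op": "jog_arm", "data": {"travel": [[0, 0, 0.05], [0, 0, 0.14], [0, -0.02, 0.22], [0.005, -0.08, 0.28], [0.01, -0.15, 0.29], [0.015, -0.23, 0.29], [0.02, -0.31, 0.29], [0.025, -0.38, 0.27], [0.025, -0.44, 0.24], [0.025, -0.452, 0.2]], "dr": [[0, 0, 0], [0, 0, -0.06], [0, 0, -0.15], [0, 0, -0.25], [0, 0, -0.345], [0, 0, -0.44], [0, 0, -0.535], [0, 0, -0.63], [0, 0, -0.725], [0, 0, -0.82]]}}

```text
t: 21.45
ee_pos: [645.0, 139.9, 88.5]
orientation: [-2.42, 2.001, -0.003]
ft_force: [-0.5, 0.0, 0.7]
width: 27.6
```

```bash
python3 -c "
from h import *
pose()"
```

```text
t 21.45 tcp [645.  139.9  88.5] jaw -79.18 z [ 0.002 -0.    -1.   ] F [-0.5  0.   0.7] w 27.6 q [ 0.2   0.63  1.62 -0.    0.88  1.58]
```

{"op": "jog_arm", "data": {"travel": [[-0.003, 0.006, 0], [-0.003, 0.006, 0], [-0.003, 0.006, -0.02], [-0.003, 0.006, -0.045], [-0.003, 0.006, -0.065], [-0.003, 0.006, -0.08], [-0.003, 0.006, -0.09], [-0.003, 0.006, -0.096], [-0.003, 0.006, -0.1], [-0.003, 0.006, -0.101]], "dr": [[0, 0, -0.05], [0, 0, -0.09], [0, 0, -0.09], [0, 0, -0.09], [0, 0, -0.09], [0, 0, -0.09], [0, 0, -0.09], [0, 0, -0.09], [0, 0, -0.09], [0, 0, -0.09]]}}

```text
t: 22.45
ee_pos: [643.8, 142.4, 48.4]
orientation: [-2.273, 2.167, -0.003]
ft_force: [-2.0, -0.3, 4.5]
width: 27.7
```

```bash
python3 -c "
from h import *
pose()"
```

```text
t 22.45 tcp [643.8 142.4  48.4] jaw -87.28 z [ 0.002 -0.001 -1.   ] F [-2.  -0.3  4.5] w 27.7 q [ 0.2   0.69  1.64 -0.    0.81  1.72]
```

{"op": "jog_arm", "data": {"travel": [[0, 0, 0], [0, 0, 0], [0, 0, 0], [0, 0, 0], [0, 0, 0], [0, 0, 0.03], [0, 0, 0.08], [0, 0, 0.15], [0, 0, 0.24], [0, 0, 0.34]], "dr": [[0, 0, 0], [0, 0, 0], [0, 0, 0], [0, 0, 0], [0, 0, 0], [0, 0, 0], [0, 0, 0], [0, 0, 0], [0, 0, 0], [0, 0, 0]], "hand": 1}}

```text
t: 23.45
ee_pos: [643.2, 142.2, 185.9]
orientation: [-2.274, 2.168, -0.002]
ft_force: [0.0, 1.1, 0.6]
width: 87.7
```

Run:
```python
from h import *
_,_,W=look(644,142,61,fn='w5.png')
m=(abs(W[...,2]-42)<4)&(np.hypot(W[...,0]-644,W[...,1]-142)<90);print(rect(W,m))
```

```text
t 23.45 tcp [643.2 142.2 185.9] jaw -87.28 z [ 0.001 -0.001 -1.   ] F [0.  1.1 0.6] w 87.7 q [ 0.2   0.51  1.58 -0.    1.05  1.72]
252 182 [644.60982654 142.84392962  61.14888778]
(array([643.5, 142.6]), array([28. , 89.5]), 2.7, 60.1, np.int64(3093))
(((644.5552978515625, 142.6802215576172), (119.18547821044922, 60.04452896118164), 2.6061747074127197), np.float64(41.080161094326996))
```

View pics/w5.png

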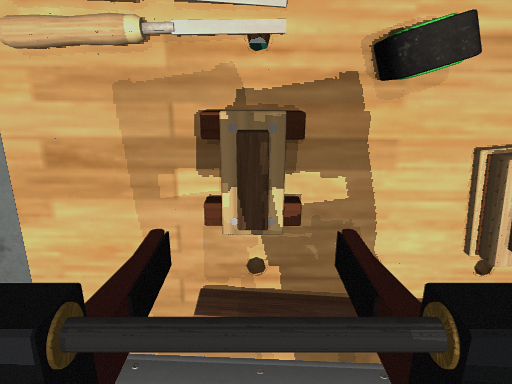

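Dark off-cut (252,182) is within 1 mm of centre on the tall rest. Now the strip.

{"op": "jog_arm", "data": {"travel": [[0, 0, 0.05], [-0.05, -0.04, 0.08], [-0.11, -0.09, 0.085], [-0.17, -0.14, 0.085], [-0.23, -0.2, 0.085], [-0.29, -0.25, 0.085], [-0.35, -0.3, 0.085], [-0.39, -0.34, 0.085], [-0.41, -0.36, 0.085], [-0.415, -0.361, 0.085]], "dr": [[0, 0, 0.095], [0, 0, 0.19], [0, 0, 0.285], [0, 0, 0.38], [0, 0, 0.475], [0, 0, 0.57], [0, 0, 0.665], [0, 0, 0.76], [0, 0, 0.855], [0, 0, 0.95]]}}

```text
t: 24.5
ee_pos: [480.3, -2.2, 228.7]
orientation: [-3.129, 0.041, -0.0]
ft_force: [0.6, -0.6, -0.3]
width: 87.8
```

Run:
```python
from h import *
look(477,-2,50,fn='w6.png')
```

```text
t 24.5 tcp [480.3  -2.2 228.7] jaw -1.49 z [ 0.     0.012 -1.   ] F [ 0.6 -0.6 -0.3] w 87.8 q [-0.04  0.2   1.94  0.01  1.   -0.02]
249 171 [476.1336093   -1.41264882  50.12255929]
(array([477.4, -10.8]), array([ 26. , 335.9]), 88.6, 49.1, np.int64(7994))
```

View pics/w6.png

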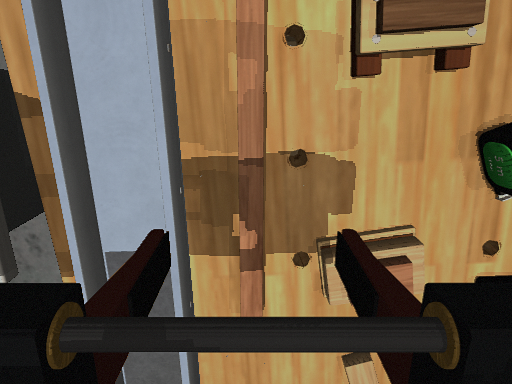

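Wrist view: strip at (251,170) and the tray wall left of it at about (182,170). I'll narrow the jaws so the finger clears the wall.

{"op": "jog_arm", "data": {"travel": [[-0.007, 0, -0.05], [-0.007, 0, -0.12], [-0.007, 0, -0.2], [-0.007, 0, -0.28], [-0.007, 0, -0.36], [-0.007, 0, -0.43], [-0.007, 0, -0.48], [-0.007, 0, -0.51], [-0.007, 0, -0.525], [-0.007, 0, -0.527]], "dr": [[-0.008, 0, 0.001], [-0.008, 0, 0.001], [-0.008, 0, 0.001], [-0.008, 0, 0.001], [-0.008, 0, 0.001], [-0.008, 0, 0.001], [-0.008, 0, 0.001], [-0.008, 0, 0.001], [-0.008, 0, 0.001], [-0.008, 0, 0.001]], "hand": 0.36}}

```text
t: 25.55
ee_pos: [478.0, -1.9, 17.8]
orientation: [3.141, -0.028, 0.001]
ft_force: [0.3, 0.5, 0.5]
width: 60.2
```

{"op": "jog_arm", "data": {"travel": [[0, 0, 0], [0, 0, 0], [0, 0, 0], [0, 0, 0], [0, 0, 0], [0, 0, 0], [0, 0, 0], [0, 0, 0], [0, 0, 0], [0, 0, 0]], "dr": [[0, 0, 0], [0, 0, 0], [0, 0, 0], [0, 0, 0], [0, 0, 0], [0, 0, 0], [0, 0, 0], [0, 0, 0], [0, 0, 0], [0, 0, 0]], "hand": -1}}

```text
t: 26.55
ee_pos: [478.3, -1.9, 18.2]
orientation: [3.141, -0.028, 0.002]
ft_force: [-0.6, -0.5, 6.3]
width: 25.7
```

```bash
python3 -c "
from h import *
pose()"
```

```text
t 26.55 tcp [478.3  -1.9  18.2] jaw -1.03 z [ 0.001 -0.001 -1.   ] F [-0.6 -0.5  6.3] w 25.7 q [-0.03  0.57  2.05 -0.    0.52 -0.01]
```

{"op": "jog_arm", "data": {"travel": [[0, 0, 0.03], [0, 0, 0.09], [0, 0, 0.16], [0.01, 0, 0.23], [0.06, 0, 0.29], [0.13, 0.01, 0.32], [0.21, 0.019, 0.33], [0.29, 0.019, 0.33], [0.35, 0.019, 0.33], [0.38, 0.019, 0.33]], "dr": [[0, 0, 0], [0, 0, 0], [0, 0, 0], [0, 0, 0], [0, 0, -0.02], [0, 0, -0.043], [0, 0, -0.043], [0, 0, -0.043], [0, 0, -0.043], [0, 0, -0.043]]}}

```text
t: 27.55
ee_pos: [631.5, 5.8, 150.3]
orientation: [3.138, -0.134, 0.002]
ft_force: [-1.1, -0.5, -4.6]
width: 25.9
```

{"op": "jog_arm", "data": {"travel": [[0, 0, 0], [0, 0, 0], [0, 0, -0.01], [0, 0, -0.03], [0, 0, -0.05], [0, 0, -0.07], [0, 0, -0.085], [0, 0, -0.095], [0, 0, -0.1], [0, 0, -0.1]], "dr": [[0, 0, 0], [0, 0, 0], [0, 0, 0], [0, 0, 0], [0, 0, 0], [0, 0, 0], [0, 0, 0], [0, 0, 0], [0, 0, 0], [0, 0, 0]]}}

```text
t: 28.55
ee_pos: [631.5, 5.8, 110.0]
orientation: [3.138, -0.134, 0.001]
ft_force: [-0.3, -0.7, -3.3]
width: 26.1
```

Run:
```python
from h import *
pose();
d=snap('scene','s2.png')
d=snap('wrist');W=pts(d)
m=(abs(W[...,2]-142)<8)&(abs(W[...,0]-632)<60);print(rect(W,m))
for s in((-190,-80),(-80,100),(100,230)):
    p=W[m&(W[...,1]>s[0])&(W[...,1]<s[1])]; print(len(p),p.mean(0) if len(p) else 0)
```

```text
t 28.55 tcp [631.5   5.8 110. ] jaw -4.89 z [ 0.001 -0.001 -1.   ] F [-0.3 -0.7 -3.3] w 26.1 q [-0.01  0.57  1.68 -0.    0.89  0.08]
(((631.5841674804688, 32.0283088684082), (47.664756774902344, 169.591064453125), 1.4378305673599243), np.float64(141.19796719267617))
0 0
19858 [634.20160362  40.87873672 141.28984709]
3630 [639.79049218 108.00342238 141.21033684]
```

View pics/s2.png

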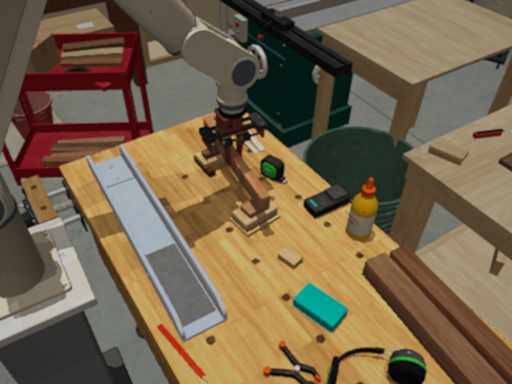

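The scene view shows the strip held level above both off-cuts: near end at (258,190) over the red, far end near (215,150) over the dark. Lowering it.

{"op": "jog_arm", "data": {"travel": [[0, 0, -0.015], [0, 0, -0.03], [0, 0, -0.043], [0, 0, -0.055], [0, 0, -0.064], [0, 0, -0.07], [0, 0, -0.073], [0, 0, -0.075], [0, 0, -0.077], [0, 0, -0.077]], "dr": [[0, 0, 0], [0, 0, 0], [0, 0, 0], [0, 0, 0], [0, 0, 0], [0, 0, 0], [0, 0, 0], [0, 0, 0], [0, 0, 0], [0, 0, 0]]}}

```text
t: 29.65
ee_pos: [631.8, 5.7, 79.8]
orientation: [3.138, -0.134, 0.003]
ft_force: [-0.4, 0.1, -3.9]
width: 25.9
```

```bash
python3 -c "
from h import *
print(pose()['moment'])"
```

```text
t 29.65 tcp [631.8   5.7  79.8] jaw -4.89 z [ 0.002 -0.001 -1.   ] F [-0.4  0.1 -3.9] w 25.9 q [-0.01  0.61  1.69 -0.    0.83  0.08]
[-0.0176032  -0.04862405  0.02106725]
```

Still about 0.5 mm clear, so I go down 1 mm more.

{"op": "jog_arm", "data": {"travel": [[0, 0, -0.001], [0, 0, -0.002], [0, 0, -0.0025], [0, 0, -0.0025], [0, 0, -0.0025], [0, 0, -0.0025], [0, 0, -0.0025], [0, 0, -0.0025], [0, 0, -0.0025], [0, 0, -0.0025]], "dr": [[0, 0, 0], [0, 0, 0], [0, 0, 0], [0, 0, 0], [0, 0, 0], [0, 0, 0], [0, 0, 0], [0, 0, 0], [0, 0, 0], [0, 0, 0]]}}

```text
t: 30.65
ee_pos: [632.0, 5.8, 79.3]
orientation: [3.138, -0.134, 0.003]
ft_force: [-2.8, 0.6, 6.1]
width: 25.7
```

```bash
python3 -c "
from h import *
print(pose()['moment'])"
```

```text
t 30.65 tcp [632.    5.8  79.3] jaw -4.88 z [ 0.002 -0.001 -1.   ] F [-2.8  0.6  6.1] w 25.7 q [-0.01  0.61  1.69 -0.    0.83  0.08]
[-0.0827711   0.5537651   0.00395052]
```

{"op": "jog_arm", "data": {"travel": [[0, 0, 0], [0, 0, 0], [0, 0, 0], [0, 0, 0], [0, 0, 0], [0, 0, 0.02], [0, 0, 0.06], [0, 0, 0.13], [0, 0, 0.22], [0, 0, 0.32]], "dr": [[0, 0, 0], [0, 0, 0], [0, 0, 0], [0, 0, 0], [0, 0, 0], [0, 0, 0], [0, 0, 0], [0, 0, 0], [0, 0, 0], [0, 0, 0]], "hand": 1}}

```text
t: 31.65
ee_pos: [631.6, 5.8, 209.4]
orientation: [3.138, -0.134, 0.003]
ft_force: [-0.2, -0.5, -0.6]
width: 87.3
```

{"op": "jog_arm", "data": {"travel": [[0, 0, 0.08], [-0.05, 0, 0.15], [-0.12, 0, 0.15], [-0.2, 0, 0.15], [-0.28, 0, 0.15], [-0.36, 0, 0.15], [-0.43, 0, 0.15], [-0.48, 0, 0.15], [-0.5, 0, 0.15], [-0.5, 0, 0.15]], "dr": [[0, 0, 0], [0, 0, 0], [0, 0, 0], [0, 0, 0], [0, 0, 0], [0, 0, 0], [0, 0, 0], [0, 0, 0], [0, 0, 0], [0, 0, 0]]}}

```text
t: 32.65
ee_pos: [431.5, 5.8, 270.6]
orientation: [3.138, -0.134, 0.006]
ft_force: [1.2, 0.2, -0.2]
width: 87.6
```

Run:
```python
from h import *
pose();a=snap('top');b=snap('scene')
for n,d,dy in(('top',a,3.7),('scene',b,-3.3)):
    W=pts(d); W[...,1]-=dy
    z=W[...,2]
    m=(abs(z-111)<5)&(abs(W[...,0]-632)<60)&(abs(W[...,1])<230)
    if m.sum()<20: print(n,m.sum());continue
    print(n,'strip',rect(W,m),m.sum())
    for lo,hi in((-250,-120),(150,250)):
        p=W[m&(W[...,1]>lo)&(W[...,1]<hi)];print('  end',len(p),p.mean(0).round(1))
    for k,x,y,h in(('red',620,-132,61),('dark',643.5,142.6,61),('block',620.6,-132.7,42),('pale',622.4,-303.5,22),('tape',762,0,66)):
        mm=(abs(z-h)<4)&(np.hypot(W[...,0]-x,W[...,1]-y)<75)
        if mm.sum()>10: print('  ',k,rect(W,mm),mm.sum())
cv2.imwrite('pics/f.png',cv2.cvtColor(cv2.resize(np.hstack([a['pixels'][120:340,90:400],b['pixels'][90:310,130:440]]),None,fx=1.28,fy=1.28),cv2.COLOR_RGB2BGR))
```

```text
t 32.65 tcp [431.5   5.8 270.6] jaw -4.89 z [ 0.004 -0.001 -1.   ] F [ 1.2  0.2 -0.2] w 87.6 q [-0.01  0.07  1.99 -0.    1.08  0.07]
top strip (((631.1268310546875, 4.4397430419921875), (399.9025573730469, 29.41061019897461), 85.2467269897461), np.float64(111.21493815621295)) 422
  end 49 [ 614.2 -183.7  111.3]
  end 139 [644.7 177.1 111.3]
   dark (((631.998291015625, 136.2549285888672), (100.40813446044922, 82.81918334960938), 47.193748474121094), np.float64(61.09607767759212)) 106
   pale (((622.5932006835938, -303.7001647949219), (37.690799713134766, 56.34815979003906), 15.755257606506348), np.float64(21.63825682072809)) 142
   tape (((778.501953125, -3.0297317504882812), (14.822930335998535, 41.82658767700195), 1.1949200630187988), np.float64(64.45555315087756)) 24
scene strip (((630.2506103515625, 6.06671142578125), (403.968994140625, 29.002159118652344), 85.05113983154297), np.float64(109.08122754307954)) 828
  end 199 [ 615.1 -158.3  109.3]
  end 85 [644.8 177.6 108.9]
   red (((612.774169921875, -128.1694793701172), (65.06812286376953, 130.84146118164062), 19.02764129638672), np.float64(60.090656571782574)) 141
   dark (((630.8873901367188, 142.163330078125), (98.91023254394531, 90.157470703125), 41.78785705566406), np.float64(60.17278860791225)) 83
   block (((618.4616088867188, -134.17320251464844), (113.96601867675781, 65.87837982177734), 6.929311275482178), np.float64(40.717940941811435)) 239
   pale (((621.7201538085938, -303.1104736328125), (40.89825439453125, 56.466392517089844), 17.292430877685547), np.float64(20.48396643398678)) 223
   tape (((762.2129516601562, -3.296985626220703), (36.57790756225586, 54.75690460205078), 20.06242561340332), np.float64(64.26089629041826)) 98
```

View pics/f.png

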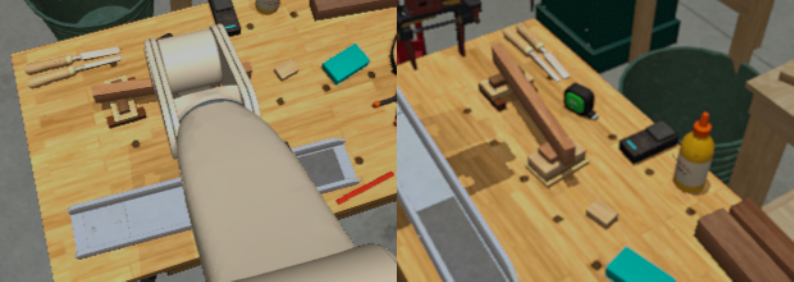

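The strip stands level and upright across both off-cuts, and its top is equally high at both ends. The pale off-cut and the tape measure have not moved.

```bash
python3 -c "
from workcell import ticket
print(ticket.close_job())"
```

```text
the job is handed in; nothing more can be done
None
```

The drying stand is built in the order asked and handed in at about 33 s of the 104 s allowed. No verdict was reported.

- **Stand pieces:** the sanding block, the red off-cut and the dark off-cut each measured within about 1.5 mm and 0.5° of centred and aligned on what they stand on. I measured each one right after placing it.
- **Strip:** it lies upright across the middles of both off-cuts, centred within 2 mm. The top is at the same height at both ends: 111.3 mm in the top view and about 109 mm in the scene view. Each end overhangs by about 60 mm.
- **Forces:** the highest wrist reading I saw was about 7 N.
- **Untouched pieces:** the small pale off-cut is where it was. The tape measure also looks unmoved in the scene view. It was mostly hidden in the last top view, so that reading does not count.

**Camera disagreement:** the top and scene cameras differed by about 7 mm in y. I used the wrist camera, which read in between. The last check corrects both fixed cameras to match it.

**Partly hidden at the end:** the strip and the arm covered much of both off-cuts in the final pictures. Their exact positions therefore rest on the close-ups taken before the strip was laid.

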